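# Clear the mushroom trimming bench and hang up the ear defenders

## Robot

A 6-joint arm with a two-finger parallel gripper is mounted at the origin on the work surface. World frame = base frame: x ahead of the robot, y to its left, z up, the work surface at z = 0. Lengths are in m, angles in rad, forces in N, time in s.
With the tool pointing down it reaches from about 0.375 to 0.9 m from the base axis. Payload 3.1 kg.
Tool frame: the origin (TCP) lies at the very end of the fingers, on their centre line; the grasp point (between the pads) lies 19 mm behind it; z points along the fingers, y is the direction in which the jaws open and shut (so a half turn about z gives the same grasp; the last joint's range is limited). The gripper opens to 87 mm and grips with 3 to 60 N. Pads are 19 mm wide; open, the fingers measure 117 mm over their backs; the gripper's body (75 mm by 190 mm) begins 51 mm behind the grasp point.
Start: joints at [1.008, 0.527, 1.433, -0, 1.181, -0.178], TCP at [0.234, 0.58, 0.223] pointing down, gripper open.
Joint ranges: [-3.08, 3.08], [-0.75, 2.2], [0.22, 2.44], [-1.43, 4.57], [0, 2.65], [-2.85, 2.85]. Speed limits (rad/s): [2.79, 2.79, 3.14, 3.14, 3.14, 3.14].

## Interface

Orientations are given as a unit quaternion [x, y, z, w].
In Python, from rig import robot gives the robot as it stands. The module is installed in compiled form; this text tells all that it offers.
- The arm moves only by the tool send_rows, never from a script. Its argument "deltas" is a list of rows, each an object of numbers: "tx", "ty", "tz": the shift along the tool's x, y, z in cm; "rx", "ry", "rz": the turn, a rotation vector about the tool's x, y, z in rad. A call has 1 to 5 rows; each row is the pose to reach, as a shift and turn from the pose commanded when the call began, along the tool's axes at that moment; what a row does not reach only later rows make up. A row lasts 1/12 s, in which the tool goes at most 41.7 mm and 7.16 degrees, less where a joint would pass 70% of its speed; a pose out of reach is approached as far as the arm can. A call with a gripper value outside its range is refused whole. "claw" is the finger opening in cm, from 0 to 8.7, set as the call begins (left out, the last holds). The fingers move at their own pace and stop on an object; "squeeze" is the grip in N (left out, the last holds). Time passes only in rows, so rows that repeat a pose let the fingers close. It gives the time, the measured TCP pose, the force and the opening at its end, in the units of the state.
- robot.get_obs(): the state, without advancing time (a new reading comes with each control period).
- robot.camera(name): name is "scene" or "top" or "wrist"; returns a dict with "color" (384x512x3 uint8, red, green, blue), "z_map" (384x512 float32, m along the optical axis (not along the pixel's ray), 0 where there is no reading), "intrinsics" (3x3 intrinsics, pixels), "R" (3x3) and "t" (3): a world point X has camera coordinates R X + t; the wrist camera has in their place "tool_from_camera" (4x4, takes a point from camera to tool coordinates, whose origin is the TCP and whose axes are the flange's). Camera axes: x right, y down, z forward; pixel columns grow to the right and rows downward; lengths in m; the calibration is good to about 2 mm. The wrist camera is an equidistant fisheye: a pixel r from the principal point sees the ray r / f radians off the axis. A picture is of the moment at which its call begins: read the wrist's pose just before it.
- robot.hand_in(): hands the job in, once; it reports no verdict.
Trained networks look in the newest picture that a camera, given by its name, has taken for a name from the list of things; names that differ only in an ending like _2 or _b are one class to them, and where a whole thing is asked for, a point or a joint stands for the part that bears it (a point fixed in the world has none). Each returns a list of dicts, best first, with "p" (0 to 1); they miss things now and then, are a little off and sometimes report something else, mostly with a low value. They report only what shows in the picture. A call takes as long as a camera call.
- robot.outline_of(label, camera): "pixels" (384x512 bool, what is visible of it) and "xy" ([column, row] in pixels, amid what is visible of it).
- robot.tip_of(label, camera): "xy" ([column, row] in pixels: a listed point, or the origin of a listed thing).
The state is a dict: "time": time; "q": joint angles; "joint_velocities": joint speeds; "joint_torque": joint torques, N m; "position": TCP position; "tool_rot": TCP orientation; "ft_force": force on the tool from outside, world axes, zero at the start; "moment": the same for the moment, N m; "grip_width": finger opening in m.
Only numpy, scipy, OpenCV 4.12 (cv2) and the standard library are available. Lean on these libraries where they do the work, as an engineer would, in place of code of your own. Each camera call takes 0.05 s, during which the arm holds its last target.

## Task

Trimming and grinding are over, so clear the bench: put both cut-off mushroom stalks into the steel scrap tray, and hang the ear defenders by their headband over the horizontal bar of the stand, lowering them gently so that they hang freely, astride the bar, one cup on either side. Leave the whole mushroom and the jar where they are.

Things in the scene. Friction and masses are not known exactly. Their poses are not given: they have to be found in the camera images.
- ear_defenders: Grey ear defenders with black cushions, 172 (y) x 58 (x) x 202 mm tall, upright on two cups. Origin on the bench midway between the cups; y from cup to cup, z up. Arched headband in the y-z plane, 30 mm wide, 5 mm thick; on its crown a grey pad block 34 (x) x 50 (y) x 22 mm, z 180 to 202, to grip across x from above. Arch underside at the crown z = 175. Cups 72 mm tall, 90 mm apart.
- crown_top (a point): centre of the top face of the ear defenders' crown block (z = 202 mm in their frame); same axes as the ear defenders
- crown_under (a point): middle of the underside of the headband arch at the crown (z = 175 mm in the ear defenders' frame); this is what rests on the bar
- stand: Fixed steel stand. Origin on the bench under mid-bar. Foot plate 170 x 90 x 12 mm, centred at x = +20 mm. Post 16 mm thick at x = +80 mm, top 238 mm high; from it a flat bar 22 mm wide (y) and 14 mm thick runs along the stand's x axis to -x, to a free end with a black cap 26 x 18 mm, pointing roughly to the robot. Bar axis 229 mm high, upper side 236 mm, cap top 238 mm
- bar_mid (a point): on the upper side of the stand's bar, midway along it (x = 0 in the stand's frame, 236 mm high); x axis along the bar, from the free end to the post
- bar_tip (a point): outer end of the bar's free end, on the bar's axis, 79 mm from the middle of the bar
- scrap_tray: Fixed stainless steel open tray, 170 (x) x 120 (y) x 45 mm high, walls and floor about 4 mm. Origin at the centre of its underside
- stalk_a: cut-off mushroom stalk, a pale plain stub 28 mm thick and 36 mm tall, standing on its cut face. Origin at the centre of its underside
- stalk_b: cut-off mushroom stalk, a pale plain stub 26 mm thick and 36 mm tall, standing on its cut face. Origin at the centre of its underside
- stalk_a_center (a point): centre of stalk_a, 18 mm above its underside
- stalk_b_center (a point): centre of stalk_b, 18 mm above its underside
- mushroom: whole mushroom standing on its cap, stalk up: cap 50 mm across, 45 mm tall in all. To be left alone. Origin at the centre of its underside
- jar: closed clear jar, 56 mm across, 60 mm tall. To be left alone. Origin at the centre of its underside

How it is judged:
At the end, for the whole second after the job is handed in: Ear defenders still on the bar: crown underside 222-248 mm high, within 62 mm of mid-bar along it, 30 mm across it, tilt < 0.35 rad, headband square across the bar within 0.45 rad, pressing on the stand. Both stalks still, centres inside the tray walls, under 60 mm above its underside (x of crown_under in the frame of stand between -0.062 and 0.062 m and y of crown_under in the frame of stand between -0.03 and 0.03 m and z of crown_under in the frame of stand between 0.222 and 0.248 m and angle between ear_defenders's own z axis and vertical below 0.35 rad and angle between the x axis of ear_defenders and the x axis of stand, either way round below 0.45 rad and contact force between ear_defenders and stand above 0.5 N and linear speed of ear_defenders below 0.12 m/s and x of stalk_a_center in the frame of scrap_tray between -0.081 and 0.081 m and y of stalk_a_center in the frame of scrap_tray between -0.056 and 0.056 m and z of each of stalk_a_center, stalk_b_center in the frame of scrap_tray below 0.06 m and x of stalk_b_center in the frame of scrap_tray between -0.081 and 0.081 m and y of stalk_b_center in the frame of scrap_tray between -0.056 and 0.056 m and linear speed of each of stalk_a, stalk_b below 0.05 m/s); the robot touches nothing.
It fails at once if the whole mushroom is moved more than 30 mm (distance of mushroom from where it was at the start of the episode above 0.03 m).
It fails at once if the jar is moved more than 30 mm (distance of jar from where it was at the start of the episode above 0.03 m).
It fails at once if the ear defenders are rammed into the stand (contact force above 40 N) (contact force between ear_defenders and stand above 40 N).
It fails at once if the ear defenders are dropped (faster than 0.6 m/s while not held by the fingers) (contact force between ear_defenders and the fingers below 0.1 N and linear speed of ear_defenders above 0.6 m/s).
It also fails if it takes over 72 s, if anything falls off the work surface, if the arm or the gripper's body presses on something with over 40 N, if the wrist force passes 120 N, or if a joint passes its speed limit or range.

## Working session

There is one attempt and no reset: what is moved stays moved. The work goes in short steps, Python scripts to look and compute and a tool call to move; the robot and the scene stay as the last step left them, time stands still between calls to the robot, and variables do not carry over. Pictures are saved under pics/ and viewed, and the job is handed in when it is done.

Besides the shell and the picture viewer there is one more tool, called after "Call:" as name([rows], argument=value, ...), one row to a line, values as JSON. send_rows: Moves the arm, as the interface text tells. Its arguments: {"type":"object","properties":{"deltas":{"type":"array","items":{"type":"object","properties":{"tx":{"type":"number"},"ty":{"type":"number"},"tz":{"type":"number"},"rx":{"type":"number"},"ry":{"type":"number"},"rz":{"type":"number"}}}},"claw":{"type":"number"},"squeeze":{"type":"number"}},"required":["deltas"]}

```bash
mkdir -p pics
python3 - <<'E'
from rig import robot
import cv2, numpy as np
o=robot.get_obs(); print({k:np.round(v,3).tolist() for k,v in o.items()})
for n in ["scene","top","wrist"]:
    c=robot.camera(n); cv2.imwrite(f"pics/{n}0.png",c["color"][:,:,::-1])
    print(n,c["intrinsics"].tolist(), c.get("tool_from_camera"))
    if n!="wrist": print(c["R"],c["t"])
E
```

```text
{'time': 0.0, 'q': [1.008, 0.528, 1.434, 0.0, 1.181, -0.178], 'joint_velocities': [-0.0, 0.001, 0.001, 0.0, 0.001, -0.001], 'joint_torque': [0.0, -44.004, -17.659, 0.063, 0.058, -0.0], 'position': [0.234, 0.579, 0.222], 'tool_rot': [0.191, 0.982, -0.001, -0.0], 'ft_force': [0.363, -0.703, 0.559], 'moment': [-0.001, 0.041, 0.012], 'grip_width': 0.087}
scene [[466.11044162689393, 0.0, 257.8828003865615], [0.0, 466.11044162689393, 188.2725277576674], [0.0, 0.0, 1.0]] None
[[ 0.35345491  0.93544971 -0.00186285]
 [ 0.75023193 -0.2846597  -0.59675867]
 [-0.558768    0.20952971 -0.80241861]] [-0.23525904 -0.35569023  1.49090508]
top [[359.96855958778514, 0.0, 252.16893771419566], [0.0, 359.96855958778514, 192.60864120479346], [0.0, 0.0, 1.0]] None
[[ 0.02548351 -0.99940093  0.02341749]
 [-0.99800193 -0.02678867 -0.05722333]
 [ 0.05781637 -0.02191245 -0.99808673]] [-0.0241159   0.58902074  0.92061271]
wrist [[297.3186396354542, 0.0, 256.29234968591527], [0.0, 297.3186396354542, 192.58222695827274], [0.0, 0.0, 1.0]] [[-8.09126970e-04 -9.59589309e-01 -2.81403099e-01  7.72022039e-02]
 [ 9.99999530e-01 -6.26155091e-04 -7.40129941e-04  3.04739737e-04]
 [ 5.34018796e-04 -2.81403565e-01  9.59589364e-01 -1.61764806e-01]
 [ 0.00000000e+00  0.00000000e+00  0.00000000e+00  1.00000000e+00]]
```

View pics/scene0.png

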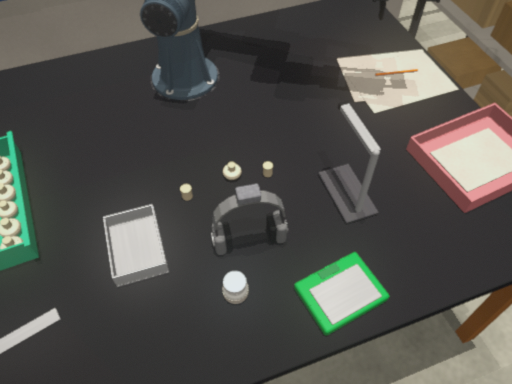

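View pics/top0.png

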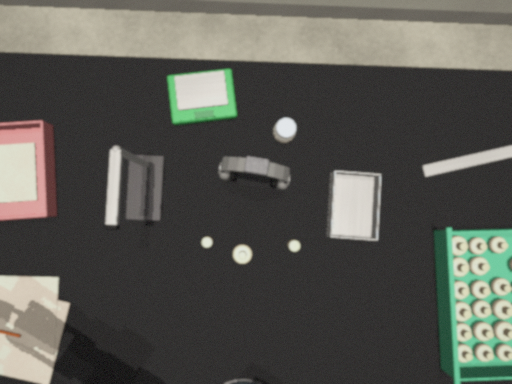

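```bash
cat > h.py <<'E'
from rig import robot
import cv2, numpy as np
from scipy.spatial.transform import Rotation as Ro
def world(c,xy,z=None,plane=None):
    K=c["intrinsics"]; d=np.array([(xy[0]-K[0,2])/K[0,0],(xy[1]-K[1,2])/K[1,1],1.])
    R,t=c["R"],c["t"]; C=-R.T@t; r=R.T@d
    if plane is not None: s=(plane-C[2])/r[2]
    else: s=z
    return C+s*r
def cloud(c,mask=None):
    z=c["z_map"]; v,u=np.nonzero((z>0)&(mask if mask is not None else True))
    K=c["intrinsics"]; d=np.stack([(u-K[0,2])/K[0,0],(v-K[1,2])/K[1,1],np.ones(len(u))],1)*z[v,u][:,None]
    return (d-c["t"])@c["R"]
E
python3 - <<'E'
from h import *
print(robot.get_obs()["time"])
for n in ["scene","top"]:
    c=robot.camera(n)
    for l in ["ear_defenders","crown_top","crown_under","stand","bar_mid","bar_tip","scrap_tray","stalk_a","stalk_a_center","mushroom","jar"]:
        for d in robot.tip_of(l,n)[:3]:
            h={"crown_top":.202,"crown_under":.175,"bar_mid":.236,"bar_tip":.229,"stalk_a_center":.018}.get(l,0)
            print(n,l,round(d["p"],2),np.round(d["xy"],1),world(c,d["xy"],plane=h).round(4))
    for l in ["ear_defenders","stand","scrap_tray","stalk_a","mushroom","jar"]:
        for d in robot.outline_of(l,n)[:3]:
            p=cloud(c,d["pixels"]); 
            if len(p): print(n,"OUT",l,round(d["p"],2),np.round(d["xy"],1),len(p),np.percentile(p,3,axis=0).round(3),np.median(p,axis=0).round(3),np.percentile(p,97,axis=0).round(3))
print(robot.get_obs()["time"])
E
```

```text
0.15
scene ear_defenders 0.45 [186.3 192.1] [ 0.4434 -0.1161  0.    ]
scene crown_under 0.84 [248.8 199.4] [ 0.6407 -0.0109  0.175 ]
scene stand 0.81 [346.8 188.7] [0.5823 0.2812 0.    ]
scene bar_mid 0.87 [356.  124.1] [0.5734 0.2688 0.236 ]
scene bar_tip 0.64 [340.8 103.9] [0.4969 0.2708 0.229 ]
scene scrap_tray 0.81 [141.3 248.7] [ 0.5679 -0.2622  0.    ]
scene stalk_a 0.64 [186.8 192.6] [ 0.4454 -0.1153  0.    ]
scene stalk_a 0.45 [267.1 174.2] [0.4628 0.1031 0.    ]
scene stalk_a_center 0.58 [186.5 190.1] [ 0.4509 -0.1154  0.018 ]
scene mushroom 0.58 [231.4 175.1] [0.4316 0.0123 0.    ]
scene mushroom 0.32 [185.5 195.7] [ 0.4539 -0.1212  0.    ]
scene jar 0.93 [234.8 293.1] [ 0.755  -0.0894  0.    ]
scene OUT ear_defenders 0.64 [245.6 203.7] 2359 [ 0.566 -0.095  0.   ] [ 0.644 -0.014  0.074] [0.675 0.066 0.203]
scene OUT stand 0.78 [353.3 184.7] 2792 [0.516 0.228 0.008] [0.608 0.266 0.013] [0.678 0.31  0.237]
scene OUT scrap_tray 0.94 [136.8 245.8] 3776 [ 0.48  -0.33   0.001] [ 0.559 -0.276  0.006] [ 0.65  -0.216  0.046]
scene OUT stalk_a 0.49 [185.4 191.1] 160 [ 0.445 -0.132  0
[... 1532 characters left out ...]
[ 0.484 -0.332  0.   ] [ 0.565 -0.28   0.005] [ 0.646 -0.212  0.045]
top OUT scrap_tray 0.25 [293.6 245. ] 114 [ 0.445 -0.131 -0.   ] [ 0.458 -0.117  0.035] [ 0.469 -0.106  0.038]
top OUT stalk_a 0.45 [292.3 244.1] 109 [ 0.446 -0.131  0.004] [ 0.458 -0.118  0.035] [ 0.469 -0.106  0.038]
top OUT stalk_a 0.29 [137.  187.7] 3528 [0.51  0.229 0.002] [0.591 0.269 0.014] [0.673 0.32  0.238]
top OUT mushroom 0.76 [243.4 254.1] 266 [ 0.413 -0.007  0.018] [0.433 0.013 0.024] [0.451 0.034 0.046]
top OUT mushroom 0.42 [135.7 190.7] 3480 [0.512 0.229 0.007] [0.592 0.268 0.014] [0.673 0.313 0.238]
top OUT jar 0.72 [283.4 129.7] 386 [ 0.728 -0.11   0.022] [ 0.747 -0.088  0.06 ] [ 0.773 -0.066  0.063]
1.95
```

Run:
```python
from h import *
print(robot.get_obs()["time"])
P={n:cloud(robot.camera(n)) for n in ["scene","top"]}
def sel(p,x,y,z): return p[(p[:,0]>x[0])&(p[:,0]<x[1])&(p[:,1]>y[0])&(p[:,1]<y[1])&(p[:,2]>z[0])&(p[:,2]<z[1])]
def rect(n,name,p):
    r=cv2.minAreaRect(p[:,:2].astype(np.float32)*1000); print(n,name,len(p),np.round(r[0],1),np.round(r[1],1),round(r[2],1),"zmed",np.median(p[:,2]).round(4), "mean",p[:,:2].mean(0).round(4))
for n,p in P.items():
    rect(n,"block",sel(p,(.55,.72),(-.1,.1),(.195,.215)))
    rect(n,"band",sel(p,(.55,.72),(-.12,.1),(.06,.215)))
    rect(n,"bar",sel(p,(.45,.64),(.2,.35),(.231,.25)))
    rect(n,"barall",sel(p,(.45,.7),(.2,.35),(.215,.25)))
    rect(n,"stA",sel(p,(.42,.5),(-.15,-.09),(.032,.045)))
    rect(n,"stB",sel(p,(.42,.5),(.07,.13),(.032,.045)))
    rect(n,"mush",sel(p,(.38,.48),(-.05,.05),(.008,.06)))
    rect(n,"tray",sel(p,(.45,.7),(-.37,-.18),(.038,.06)))
    rect(n,"jar",sel(p,(.7,.83),(-.15,-.03),(.05,.07)))
```

```text
1.95
scene block 349 [638.3 -12.3] [50.2 36.7] 81.0 zmed 0.2013 mean [ 0.6404 -0.0131]
scene band 1775 [639.1 -12.5] [171.3  56.7] 82.6 zmed 0.1519 mean [ 0.6416 -0.0166]
scene bar 500 [569.  271.2] [ 24.3 142.2] 89.0 zmed 0.2356 mean [0.571  0.2705]
scene barall 736 [581.4 271.3] [ 24.4 167.2] 89.3 zmed 0.2351 mean [0.5872 0.2689]
scene stA 83 [ 458.4 -119.2] [25.9 27.6] 75.3 zmed 0.0364 mean [ 0.4587 -0.1194]
scene stB 61 [462.1 103.4] [23.  24.4] 50.7 zmed 0.0359 mean [0.4622 0.1027]
scene mush 244 [434.3  12.4] [46.4 43.5] 78.1 zmed 0.0242 mean [0.4386 0.0109]
scene tray 538 [ 563.9 -272.6] [120.3 174.1] 87.5 zmed 0.0439 mean [ 0.5683 -0.2763]
scene jar 419 [754.9 -88.8] [48.4 48.8] 58.8 zmed 0.0596 mean [ 0.7565 -0.0892]
top block 381 [637.6 -12.6] [49.7 34.1] 82.2 zmed 0.2017 mean [ 0.637  -0.0125]
top band 1287 [637.4 -12.4] [171.4  58.2] 81.7 zmed 0.1664 mean [ 0.6342 -0.0109]
top bar 843 [569.7 271.2] [ 23.7 140.5] 89.6 zmed 0.2365 mean [0.5683 0.2707]
top barall 1061 [581.5 271.1] [ 23.9 164.1] 89.6 zmed 0.2363 mean [0.5789 0.2697]
top stA 94 [ 457.8 -118.2] [25.8 25.4] 88.8 zmed 0.0357 mean [ 0.4573 -0.1187]
top stB 81 [461.6 103.8] [22.9 23.1] 1.2 zmed 0.0361 mean [0.4611 0.1033]
top mush 277 [432.   12.3] [47.2 46.6] 50.5 zmed 0.0243 mean [0.4328 0.0129]
top tray 437 [ 563.9 -272.7] [121.1 170.3] 87.4 zmed 0.044 mean [ 0.5647 -0.2731]
top jar 312 [753.7 -88.2] [48.1 47.6] 6.6 zmed 0.0599 mean [ 0.7535 -0.0885]
```

```bash
cat >> h.py <<'E'
def go(x,y,z,ang):
    """delta in tool axes (cm, rad) to reach world pos with tool down & tool x at ang deg"""
    o=robot.get_obs(); R0=Ro.from_quat(o["tool_rot"]); p=np.array(o["position"])
    a=np.radians(ang); X=np.array([np.cos(a),np.sin(a),0]); Z=np.array([0,0,-1.]); Y=np.cross(Z,X)
    R1=Ro.from_matrix(np.stack([X,Y,Z],1))
    d=R0.inv().apply(np.array([x,y,z])-p)*100; rv=(R0.inv()*R1).as_rotvec()
    print("t",round(o["time"],2),"pos",p.round(4),"T",d.round(2),"R",rv.round(4),"rows",np.ceil(max(np.linalg.norm(d)/4.17,np.degrees(np.linalg.norm(rv))/7.16)),"w",round(o["grip_width"],4),"F",np.round(o["ft_force"],1))
E
python3 -c "
from h import *
go(.4615,.1035,.15,180)
c=robot.camera('top');P=cloud(c)
b=P[(P[:,0]>.45)&(P[:,0]<.64)&(P[:,1]>.2)&(P[:,1]<.35)&(P[:,2]>.231)]
print(np.polyfit(b[:,0],b[:,1],1), cv2.boxPoints(cv2.minAreaRect(b[:,:2].astype(np.float32)*1000)))
b=P[(P[:,0]>.55)&(P[:,0]<.72)&(P[:,1]>-.12)&(P[:,1]<.1)&(P[:,2]>.195)]
print(cv2.boxPoints(cv2.minAreaRect(b[:,:2].astype(np.float32)*1000)))
"
```

```text
t 2.05 pos [0.234  0.5795 0.2225] T [-38.92 -35.62   7.25] R [-0.     -0.     -0.3838] rows 13.0 w 0.0872 F [-0.6  1.  -0.7]
[-0.01075269  0.27681182] [[499.38815 283.49197]
 [499.54282 258.59854]
 [640.0786  259.47177]
 [639.92395 284.3652 ]]
[[616.72626  -34.536545]
 [650.70355  -39.75972 ]
 [658.2911     9.598   ]
 [624.3138    14.821175]]
```

Call:
send_rows([
  {"tx": -3.9, "ty": -3.5, "rz": -0.08},
  {"tx": -7, "ty": -6.2, "rz": -0.16},
  {"tx": -10, "ty": -9, "rz": -0.24},
  {"tx": -13, "ty": -11.8, "rz": -0.31},
  {"tx": -15.4, "ty": -14, "rz": -0.384},
], claw=5.5, squeeze=15)

```text
schema error: expected keys tx, ty, tz, rx, ry, rz
```

```bash
python3 -c "
from h import *
go(.4615,.1035,.12,180)"
```

```text
t 2.1 pos [0.234  0.5795 0.2225] T [-38.92 -35.62  10.25] R [-1.000e-04 -0.000e+00 -3.838e-01] rows 13.0 w 0.0872 F [-0.1 -0.3 -0.8]
```

Call:
send_rows([
  {"tx": -2.8, "ty": -2.5, "tz": 0, "rx": 0, "ry": 0, "rz": -0.08},
  {"tx": -5.8, "ty": -5.3, "tz": 0, "rx": 0, "ry": 0, "rz": -0.16},
  {"tx": -8.8, "ty": -8, "tz": 0, "rx": 0, "ry": 0, "rz": -0.24},
  {"tx": -11.8, "ty": -10.8, "tz": 0, "rx": 0, "ry": 0, "rz": -0.31},
  {"tx": -14.8, "ty": -13.5, "tz": 0, "rx": 0, "ry": 0, "rz": -0.384},
], claw=5.5, squeeze=15)

```text
time: 2.52
position: [0.3209, 0.3973, 0.2227]
tool_rot: [-0.002, 1.0, 0.0, 0.0]
ft_force: [0.4, 0.3, 0.4]
grip_width: 0.0616
```

```bash
python3 -c "
from h import *
go(.4615,.1035,.12,180)"
```

```text
t 2.52 pos [0.3209 0.3973 0.2227] T [-13.91 -29.45  10.27] R [0.0001 0.0003 0.0047] rows 9.0 w 0.0616 F [0.4 0.3 0.4]
```

Call:
send_rows([
  {"tx": -1.6, "ty": -3.5, "tz": 0, "rx": 0, "ry": 0, "rz": 0},
  {"tx": -3.3, "ty": -7.2, "tz": 0, "rx": 0, "ry": 0, "rz": 0},
  {"tx": -5, "ty": -10.9, "tz": 0, "rx": 0, "ry": 0, "rz": 0},
  {"tx": -6.7, "ty": -14.6, "tz": 0, "rx": 0, "ry": 0, "rz": 0},
  {"tx": -8.4, "ty": -18, "tz": 1, "rx": 0, "ry": 0, "rz": 0},
])

```text
time: 2.93
position: [0.4065, 0.2173, 0.2141]
tool_rot: [-0.0, 1.0, 0.001, 0.002]
ft_force: [1.0, 0.3, -0.5]
grip_width: 0.0555
```

Call:
send_rows([
  {"tx": -1.4, "ty": -3.2, "tz": 1.5, "rx": 0, "ry": 0, "rz": 0},
  {"tx": -3, "ty": -6.2, "tz": 3.5, "rx": 0, "ry": 0, "rz": 0},
  {"tx": -4.5, "ty": -9.2, "tz": 6, "rx": 0, "ry": 0, "rz": 0},
  {"tx": -5.5, "ty": -11.4, "tz": 9.3, "rx": 0, "ry": 0, "rz": 0},
  {"tx": -5.5, "ty": -11.4, "tz": 9.3, "rx": 0, "ry": 0, "rz": 0},
])

```text
time: 3.35
position: [0.4597, 0.1012, 0.1146]
tool_rot: [0.002, 1.0, -0.0, -0.004]
ft_force: [-1.5, 1.1, -0.7]
grip_width: 0.0549
```

```bash
python3 -c "
from h import *
go(.4615,.1035,.006,180)"
```

```text
t 3.35 pos [0.4597 0.1012 0.1146] T [-0.26  0.24 10.86] R [-0.0009 -0.0073 -0.0049] rows 3.0 w 0.0549 F [-1.5  1.1 -0.7]
```

Call:
send_rows([
  {"tx": -0.2, "ty": 0.2, "tz": 2.5, "rx": 0, "ry": 0, "rz": 0},
  {"tx": -0.2, "ty": 0.2, "tz": 4.8, "rx": 0, "ry": 0, "rz": 0},
  {"tx": -0.2, "ty": 0.2, "tz": 6, "rx": 0, "ry": 0, "rz": 0},
  {"tx": -0.2, "ty": 0.2, "tz": 6, "rx": 0, "ry": 0, "rz": 0},
])

```text
time: 3.68
position: [0.4602, 0.1073, 0.0579]
tool_rot: [-0.0, 1.0, 0.0, -0.002]
ft_force: [-0.1, -0.1, 0.7]
grip_width: 0.0551
```

```bash
python3 -c "
from h import *
c=robot.camera('wrist'); cv2.imwrite('pics/w1.png',c['color'][:,:,::-1])
go(.4615,.1035,.006,180)"
```

```text
t 3.73 pos [0.4609 0.1074 0.0591] T [-0.07 -0.39  5.31] R [ 0.0001 -0.0026  0.0005] rows 2.0 w 0.055 F [ 0.1 -0.2  0.4]
```

View pics/w1.png

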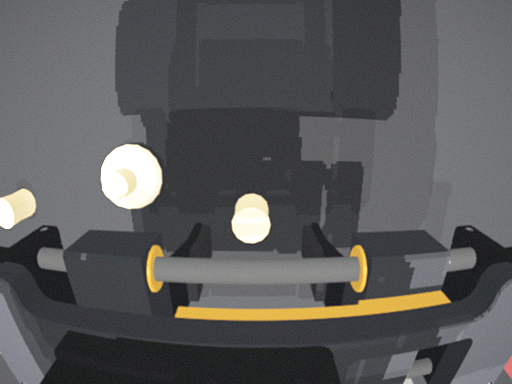

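The stalk at (252, 215) sits between the fingers (columns about 200 and 315), and the mushroom at (130, 177) is clear. I'll descend with a 4 mm shift.

Call:
send_rows([
  {"tx": -0.1, "ty": -0.4, "tz": 1, "rx": 0, "ry": 0, "rz": 0},
  {"tx": -0.1, "ty": -0.4, "tz": 3, "rx": 0, "ry": 0, "rz": 0},
  {"tx": -0.1, "ty": -0.4, "tz": 4.7, "rx": 0, "ry": 0, "rz": 0},
  {"tx": -0.1, "ty": -0.4, "tz": 5.2, "rx": 0, "ry": 0, "rz": 0},
  {"tx": -0.1, "ty": -0.4, "tz": 5.2, "rx": 0, "ry": 0, "rz": 0},
])

```text
time: 4.15
position: [0.4626, 0.103, 0.0072]
tool_rot: [-0.0, 1.0, 0.0, -0.0]
ft_force: [0.3, -0.5, 0.4]
grip_width: 0.0546
```

Call:
send_rows([
  {"tx": 0, "ty": 0, "tz": 0, "rx": 0, "ry": 0, "rz": 0},
  {"tx": 0, "ty": 0, "tz": 0, "rx": 0, "ry": 0, "rz": 0},
  {"tx": 0, "ty": 0, "tz": 0, "rx": 0, "ry": 0, "rz": 0},
  {"tx": 0, "ty": 0, "tz": 0, "rx": 0, "ry": 0, "rz": 0},
  {"tx": 0, "ty": 0, "tz": 0, "rx": 0, "ry": 0, "rz": 0},
], claw=1.5, squeeze=15)

```text
time: 4.57
position: [0.4631, 0.103, 0.0081]
tool_rot: [-0.0, 1.0, -0.0, 0.001]
ft_force: [0.1, -1.1, -0.5]
grip_width: 0.0296
```

Call:
send_rows([
  {"tx": 0, "ty": 0, "tz": 0, "rx": 0, "ry": 0, "rz": 0},
  {"tx": 0, "ty": 0, "tz": -1, "rx": 0, "ry": 0, "rz": 0},
  {"tx": 0, "ty": 0, "tz": -4, "rx": 0, "ry": 0, "rz": 0},
  {"tx": 0, "ty": 0, "tz": -8, "rx": 0, "ry": 0, "rz": 0},
  {"tx": 0, "ty": 0, "tz": -10, "rx": 0, "ry": 0, "rz": 0},
])

```text
time: 4.98
position: [0.4636, 0.103, 0.1108]
tool_rot: [-0.0, 1.0, -0.0, 0.002]
ft_force: [0.1, -0.6, -0.4]
grip_width: 0.0245
```

```bash
python3 -c "
from h import *
go(.605,-.272,.1,180)"
```

```text
t 4.98 pos [0.4636 0.103  0.1108] T [-14.13 -37.51   1.13] R [-0.      0.0032  0.0003] rows 10.0 w 0.0245 F [ 0.1 -0.6 -0.4]
```

Call:
send_rows([
  {"tx": 0, "ty": -2, "tz": -1, "rx": 0, "ry": 0, "rz": 0},
  {"tx": 0, "ty": -5.5, "tz": -2, "rx": 0, "ry": 0, "rz": 0},
  {"tx": 0, "ty": -9.5, "tz": -2, "rx": 0, "ry": 0, "rz": 0},
  {"tx": 0, "ty": -13.5, "tz": -2, "rx": 0, "ry": 0, "rz": 0},
  {"tx": 0, "ty": -17.5, "tz": -2, "rx": 0, "ry": 0, "rz": 0},
])

```text
time: 5.4
position: [0.4625, -0.0735, 0.1287]
tool_rot: [-0.001, 1.0, -0.0, 0.001]
ft_force: [0.7, -0.4, 0.2]
grip_width: 0.0246
```

```bash
python3 -c "
from h import *
c=robot.camera('wrist'); cv2.imwrite('pics/w2.png',c['color'][:,:,::-1])
go(.605,-.272,.1,180)"
```

```text
t 5.45 pos [ 0.4649 -0.0812  0.1288] T [-14.06 -19.02   3.07] R [-0.006   0.0051 -0.0032] rows 6.0 w 0.0245 F [ 0.2 -3.5 -0.6]
```

View pics/w2.png

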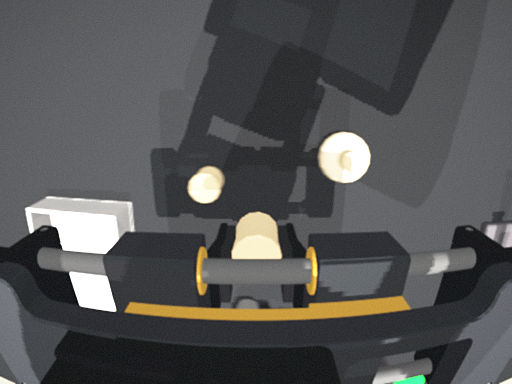

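The stalk is held at (257, 240). On to the tray.

Call:
send_rows([
  {"tx": 0, "ty": -3.5, "tz": 0, "rx": 0, "ry": 0, "rz": 0},
  {"tx": -0.5, "ty": -7.5, "tz": 0, "rx": 0, "ry": 0, "rz": 0},
  {"tx": -2, "ty": -11.2, "tz": 0, "rx": 0, "ry": 0, "rz": 0},
  {"tx": -4, "ty": -14.5, "tz": 0, "rx": 0, "ry": 0, "rz": 0},
  {"tx": -6.5, "ty": -17.5, "tz": 0, "rx": 0, "ry": 0, "rz": 0},
])

```text
time: 5.87
position: [0.5269, -0.2488, 0.1282]
tool_rot: [0.001, 1.0, 0.0, -0.001]
ft_force: [1.4, 0.3, -0.3]
grip_width: 0.0243
```

Call:
send_rows([
  {"tx": -3, "ty": -1.8, "tz": 0, "rx": 0, "ry": 0, "rz": 0},
  {"tx": -6, "ty": -2.3, "tz": 1, "rx": 0, "ry": 0, "rz": 0},
  {"tx": -7.5, "ty": -2.3, "tz": 2, "rx": 0, "ry": 0, "rz": 0},
  {"tx": -7.5, "ty": -2.3, "tz": 3, "rx": 0, "ry": 0, "rz": 0},
  {"tx": -7.5, "ty": -2.3, "tz": 3, "rx": 0, "ry": 0, "rz": 0},
])

```text
time: 6.28
position: [0.6012, -0.2684, 0.0953]
tool_rot: [-0.0, 1.0, 0.001, -0.002]
ft_force: [-0.8, 0.5, -0.1]
grip_width: 0.0246
```

```bash
python3 -c "
from h import *
go(.605,-.272,.018,180)"
```

```text
t 6.28 pos [ 0.6012 -0.2684  0.0953] T [-0.42 -0.38  7.72] R [ 0.003  -0.0048  0.001 ] rows 2.0 w 0.0246 F [-0.8  0.5 -0.1]
```

Call:
send_rows([
  {"tx": -0.3, "ty": -0.3, "tz": 2.5, "rx": 0, "ry": 0, "rz": 0},
  {"tx": -0.3, "ty": -0.3, "tz": 5.5, "rx": 0, "ry": 0, "rz": 0},
  {"tx": -0.3, "ty": -0.3, "tz": 7.4, "rx": 0, "ry": 0, "rz": 0},
  {"tx": -0.3, "ty": -0.3, "tz": 7.8, "rx": 0, "ry": 0, "rz": 0},
  {"tx": -0.3, "ty": -0.3, "tz": 7.8, "rx": 0, "ry": 0, "rz": 0},
])

```text
time: 6.7
position: [0.6034, -0.2716, 0.0184]
tool_rot: [-0.0, 1.0, 0.001, -0.002]
ft_force: [-0.2, 0.6, 1.0]
grip_width: 0.0246
```

Call:
send_rows([
  {"tx": 0, "ty": 0, "tz": 0, "rx": 0, "ry": 0, "rz": 0},
  {"tx": 0, "ty": 0, "tz": 0, "rx": 0, "ry": 0, "rz": 0},
  {"tx": 0, "ty": 0, "tz": 0, "rx": 0, "ry": 0, "rz": 0},
  {"tx": 0, "ty": 0, "tz": 0, "rx": 0, "ry": 0, "rz": 0},
], claw=5)

```text
time: 7.03
position: [0.6066, -0.2736, 0.0212]
tool_rot: [-0.0, 1.0, -0.001, 0.001]
ft_force: [0.4, 0.5, -0.4]
grip_width: 0.0436
```

Call:
send_rows([
  {"tx": 0, "ty": 0, "tz": -1.5, "rx": 0, "ry": 0, "rz": 0},
  {"tx": 0, "ty": 0, "tz": -4.5, "rx": 0, "ry": 0, "rz": 0},
  {"tx": 0, "ty": 0, "tz": -8, "rx": 0, "ry": 0, "rz": 0},
  {"tx": 0, "ty": 0, "tz": -11, "rx": 0, "ry": 0, "rz": 0},
  {"tx": 0, "ty": 0, "tz": -11, "rx": 0, "ry": 0, "rz": 0},
])

```text
time: 7.45
position: [0.6101, -0.2757, 0.1376]
tool_rot: [-0.0, 1.0, -0.004, 0.006]
ft_force: [-0.2, -0.5, -0.2]
grip_width: 0.0502
```

```bash
python3 -c "
from h import *
c=robot.camera('wrist'); cv2.imwrite('pics/w3.png',c['color'][:,:,::-1])
go(.458,-.1188,.1,180)"
```

```text
t 7.5 pos [ 0.6086 -0.2748  0.1348] T [15.08 15.62  3.26] R [-0.0058  0.0085  0.0004] rows 6.0 w 0.0497 F [ 0.7 -0.5 -0. ]
```

View pics/w3.png

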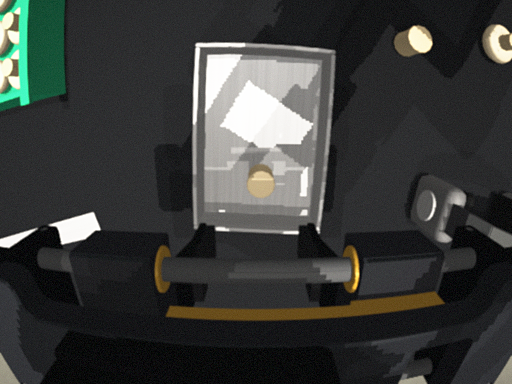

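The first stalk stands inside the tray at (261, 181). Next is stalk A.

Call:
send_rows([
  {"tx": 3.5, "ty": 0, "tz": 0, "rx": 0, "ry": 0, "rz": 0},
  {"tx": 7.5, "ty": 0.5, "tz": 0, "rx": 0, "ry": 0, "rz": 0},
  {"tx": 11, "ty": 2.5, "tz": 0, "rx": 0, "ry": 0, "rz": 0},
  {"tx": 13.5, "ty": 5.5, "tz": 0, "rx": 0, "ry": 0, "rz": 0},
  {"tx": 15, "ty": 9, "tz": 0, "rx": 0, "ry": 0, "rz": 0},
], claw=5.5)

```text
time: 7.92
position: [0.4519, -0.1822, 0.1289]
tool_rot: [0.002, 1.0, 0.001, -0.002]
ft_force: [1.1, 0.8, -0.6]
grip_width: 0.0545
```

Call:
send_rows([
  {"tx": 0, "ty": 3, "tz": 0, "rx": 0, "ry": 0, "rz": 0},
  {"tx": 0, "ty": 5.5, "tz": 1, "rx": 0, "ry": 0, "rz": 0},
  {"tx": 0, "ty": 6.6, "tz": 4, "rx": 0, "ry": 0, "rz": 0},
  {"tx": 0, "ty": 6.6, "tz": 6.5, "rx": 0, "ry": 0, "rz": 0},
  {"tx": 0, "ty": 6.6, "tz": 6.5, "rx": 0, "ry": 0, "rz": 0},
])

```text
time: 8.33
position: [0.4526, -0.1146, 0.0612]
tool_rot: [-0.001, 1.0, 0.002, -0.004]
ft_force: [-0.4, 0.4, -0.5]
grip_width: 0.055
```

```bash
python3 -c "
from h import *
c=robot.camera('wrist'); cv2.imwrite('pics/w4.png',c['color'][:,:,::-1])
go(.458,-.1188,.008,180)"
```

```text
t 8.38 pos [ 0.4538 -0.1157  0.0627] T [-0.45 -0.33  5.47] R [ 0.0029 -0.0057  0.001 ] rows 2.0 w 0.0549 F [-0.5 -0.5 -0.3]
```

View pics/w4.png

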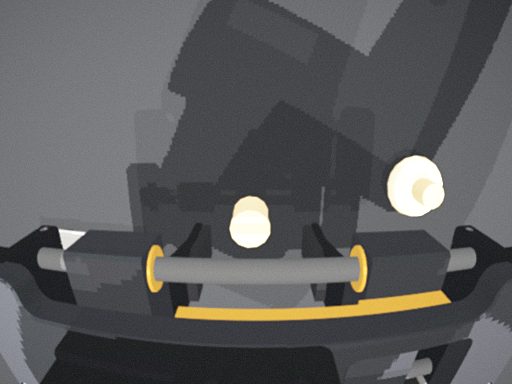

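Stalk A at (250, 220) sits between the fingers, slightly left of their middle, which agrees with the 3 mm correction.

Call:
send_rows([
  {"tx": -0.3, "ty": -0.3, "tz": 1, "rx": 0, "ry": 0, "rz": 0},
  {"tx": -0.3, "ty": -0.3, "tz": 3, "rx": 0, "ry": 0, "rz": 0},
  {"tx": -0.3, "ty": -0.3, "tz": 4.7, "rx": 0, "ry": 0, "rz": 0},
  {"tx": -0.3, "ty": -0.3, "tz": 5.4, "rx": 0, "ry": 0, "rz": 0},
  {"tx": -0.3, "ty": -0.3, "tz": 5.4, "rx": 0, "ry": 0, "rz": 0},
])

```text
time: 8.8
position: [0.4588, -0.1207, 0.0099]
tool_rot: [0.0, 1.0, 0.0, -0.0]
ft_force: [0.3, 0.8, -0.7]
grip_width: 0.055
```

Call:
send_rows([
  {"tx": 0, "ty": 0, "tz": 0, "rx": 0, "ry": 0, "rz": 0},
  {"tx": 0, "ty": 0, "tz": 0, "rx": 0, "ry": 0, "rz": 0},
  {"tx": 0, "ty": 0, "tz": 0, "rx": 0, "ry": 0, "rz": 0},
  {"tx": 0, "ty": 0, "tz": 0, "rx": 0, "ry": 0, "rz": 0},
  {"tx": 0, "ty": 0, "tz": 0, "rx": 0, "ry": 0, "rz": 0},
], claw=1.5)

```text
time: 9.22
position: [0.4592, -0.1202, 0.0112]
tool_rot: [-0.0, 1.0, -0.0, 0.001]
ft_force: [0.7, -0.0, -0.7]
grip_width: 0.0294
```

Call:
send_rows([
  {"tx": 0, "ty": 0, "tz": 0, "rx": 0, "ry": 0, "rz": 0},
  {"tx": 0, "ty": 0, "tz": -1, "rx": 0, "ry": 0, "rz": 0},
  {"tx": 0, "ty": 0, "tz": -4, "rx": 0, "ry": 0, "rz": 0},
  {"tx": 0, "ty": 0, "tz": -8, "rx": 0, "ry": 0, "rz": 0},
  {"tx": 0, "ty": 0, "tz": -11, "rx": 0, "ry": 0, "rz": 0},
])

```text
time: 9.63
position: [0.4586, -0.1199, 0.1228]
tool_rot: [-0.0, 1.0, -0.0, 0.0]
ft_force: [0.2, 0.3, 0.6]
grip_width: 0.0271
```

```bash
python3 -c "
from h import *
c=robot.camera('wrist'); cv2.imwrite('pics/w5.png',c['color'][:,:,::-1])
go(.53,-.272,.1,180)"
```

```text
t 9.68 pos [ 0.4617 -0.1213  0.1275] T [ -6.79 -15.06   2.88] R [-0.005   0.0092  0.0009] rows 5.0 w 0.0272 F [1.5 0.4 2. ]
```

View pics/w5.png

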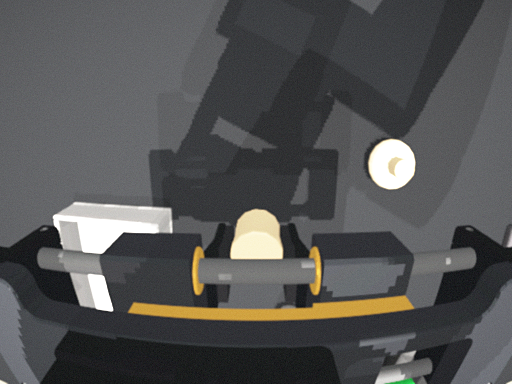

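Stalk A is held at (258, 235). Over to the near half of the tray.

Call:
send_rows([
  {"tx": -0.5, "ty": -3, "tz": 0, "rx": 0, "ry": 0, "rz": 0},
  {"tx": -2, "ty": -6.5, "tz": 0, "rx": 0, "ry": 0, "rz": 0},
  {"tx": -4, "ty": -10, "tz": 0, "rx": 0, "ry": 0, "rz": 0},
  {"tx": -6, "ty": -13.2, "tz": 0, "rx": 0, "ry": 0, "rz": 0},
  {"tx": -7, "ty": -15.1, "tz": 0, "rx": 0, "ry": 0, "rz": 0},
])

```text
time: 10.1
position: [0.5315, -0.2754, 0.1218]
tool_rot: [0.001, 1.0, -0.002, 0.002]
ft_force: [0.4, 0.1, -0.8]
grip_width: 0.0269
```

Call:
send_rows([
  {"tx": 0, "ty": 0, "tz": 1, "rx": 0, "ry": 0, "rz": 0},
  {"tx": 0, "ty": 0, "tz": 3, "rx": 0, "ry": 0, "rz": 0},
  {"tx": 0, "ty": 0, "tz": 3, "rx": 0, "ry": 0, "rz": 0},
])

```text
time: 10.35
position: [0.526, -0.269, 0.0876]
tool_rot: [0.0, 1.0, 0.002, -0.003]
ft_force: [-1.1, 0.2, -0.4]
grip_width: 0.0269
```

```bash
python3 -c "
from h import *
go(.53,-.272,.02,180)"
```

```text
t 10.35 pos [ 0.526  -0.269   0.0876] T [-0.44 -0.33  6.75] R [ 0.0049 -0.0061 -0.0005] rows 2.0 w 0.0269 F [-1.1  0.2 -0.4]
```

Call:
send_rows([
  {"tx": -0.2, "ty": -0.2, "tz": 2.5, "rx": 0, "ry": 0, "rz": 0},
  {"tx": -0.2, "ty": -0.2, "tz": 5.5, "rx": 0, "ry": 0, "rz": 0},
  {"tx": -0.2, "ty": -0.2, "tz": 6.8, "rx": 0, "ry": 0, "rz": 0},
  {"tx": -0.2, "ty": -0.2, "tz": 7, "rx": 0, "ry": 0, "rz": 0},
  {"tx": -0.2, "ty": -0.2, "tz": 7, "rx": 0, "ry": 0, "rz": 0},
])

```text
time: 10.77
position: [0.53, -0.272, 0.0202]
tool_rot: [-0.0, 1.0, 0.001, -0.001]
ft_force: [0.5, -0.6, -0.7]
grip_width: 0.027
```

Call:
send_rows([
  {"tx": 0, "ty": 0, "tz": 0, "rx": 0, "ry": 0, "rz": 0},
  {"tx": 0, "ty": 0, "tz": 0, "rx": 0, "ry": 0, "rz": 0},
  {"tx": 0, "ty": 0, "tz": 0, "rx": 0, "ry": 0, "rz": 0},
  {"tx": 0, "ty": 0, "tz": 0, "rx": 0, "ry": 0, "rz": 0},
], claw=5)

```text
time: 11.1
position: [0.5315, -0.2735, 0.0218]
tool_rot: [-0.0, 1.0, -0.001, 0.001]
ft_force: [0.3, 1.0, -0.5]
grip_width: 0.0449
```

Call:
send_rows([
  {"tx": 0, "ty": 0, "tz": -1.5, "rx": 0, "ry": 0, "rz": 0},
  {"tx": 0, "ty": 0, "tz": -4.5, "rx": 0, "ry": 0, "rz": 0},
  {"tx": 0, "ty": 0, "tz": -8, "rx": 0, "ry": 0, "rz": 0},
  {"tx": 0, "ty": 0, "tz": -12, "rx": 0, "ry": 0, "rz": 0},
  {"tx": 0, "ty": 0, "tz": -15, "rx": 0, "ry": 0, "rz": 0},
])

```text
time: 11.52
position: [0.5314, -0.2735, 0.174]
tool_rot: [-0.0, 1.0, -0.001, 0.001]
ft_force: [0.3, -0.2, -0.3]
grip_width: 0.0497
```

```bash
python3 -c "
from h import *
c=robot.camera('wrist'); cv2.imwrite('pics/w6.png',c['color'][:,:,::-1])
go(.638,-.0125,.27,82)"
```

```text
t 11.57 pos [ 0.5345 -0.2757  0.1799] T [-10.47  26.23  -9.13] R [0.003  0.0162 1.711 ] rows 14.0 w 0.0498 F [ 0.1 -0.7  3.1]
```

View pics/w6.png

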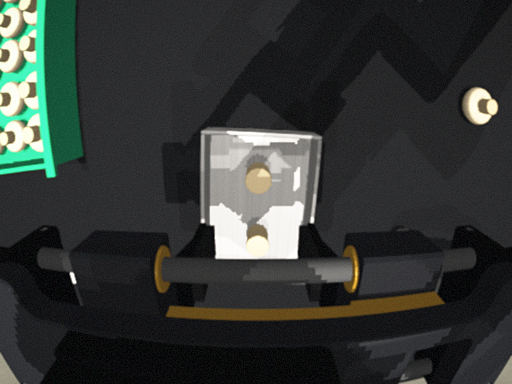

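Both stalks stand in the tray at (258, 180) and (257, 243). Next I rise and turn for the ear defenders.

Call:
send_rows([
  {"tx": 0, "ty": 0, "tz": -2, "rx": 0, "ry": 0, "rz": 0.12},
  {"tx": 0, "ty": 0, "tz": -4.5, "rx": 0, "ry": 0, "rz": 0.24},
  {"tx": 0, "ty": 0, "tz": -7.5, "rx": 0, "ry": 0, "rz": 0.36},
  {"tx": 0, "ty": 0, "tz": -10.5, "rx": 0, "ry": 0, "rz": 0.48},
  {"tx": 0, "ty": 0, "tz": -12.5, "rx": 0, "ry": 0, "rz": 0.6},
], claw=7)

```text
time: 11.98
position: [0.5314, -0.2735, 0.299]
tool_rot: [0.298, 0.954, -0.001, 0.002]
ft_force: [-0.2, -0.5, 0.1]
grip_width: 0.0686
```

Call:
send_rows([
  {"tx": 0, "ty": 0, "tz": 0, "rx": 0, "ry": 0, "rz": 0.12},
  {"tx": 0, "ty": 0, "tz": 0, "rx": 0, "ry": 0, "rz": 0.24},
  {"tx": 0, "ty": 0, "tz": 0, "rx": 0, "ry": 0, "rz": 0.36},
  {"tx": 0, "ty": 0, "tz": 0, "rx": 0, "ry": 0, "rz": 0.48},
  {"tx": 0, "ty": 0, "tz": 0, "rx": 0, "ry": 0, "rz": 0.6},
])

```text
time: 12.4
position: [0.5306, -0.2729, 0.2959]
tool_rot: [0.567, 0.824, -0.0, 0.0]
ft_force: [-0.5, 0.3, 0.1]
grip_width: 0.0707
```

Call:
send_rows([
  {"tx": 0, "ty": 0, "tz": 0, "rx": 0, "ry": 0, "rz": 0.12},
  {"tx": 0, "ty": 0, "tz": 0, "rx": 0, "ry": 0, "rz": 0.24},
  {"tx": 0, "ty": 0, "tz": 0, "rx": 0, "ry": 0, "rz": 0.36},
  {"tx": 0, "ty": 0, "tz": 0, "rx": 0, "ry": 0, "rz": 0.48},
  {"tx": 0, "ty": 0, "tz": 0, "rx": 0, "ry": 0, "rz": 0.51},
])

```text
time: 12.82
position: [0.5306, -0.2729, 0.2958]
tool_rot: [0.756, 0.655, 0.0, 0.0]
ft_force: [-0.3, -0.0, 0.0]
grip_width: 0.0704
```

```bash
python3 -c "
from h import *
go(.638,-.0125,.27,82)"
```

```text
t 12.82 pos [ 0.5306 -0.2729  0.2958] T [27.31  6.9   2.58] R [ 0.0003  0.0002 -0.004 ] rows 7.0 w 0.0704 F [-0.3 -0.   0. ]
```

Call:
send_rows([
  {"tx": 3, "ty": 0.8, "tz": 0, "rx": 0, "ry": 0, "rz": 0},
  {"tx": 7, "ty": 1.8, "tz": 0, "rx": 0, "ry": 0, "rz": 0},
  {"tx": 11, "ty": 2.8, "tz": 0, "rx": 0, "ry": 0, "rz": 0},
  {"tx": 15, "ty": 3.8, "tz": 0, "rx": 0, "ry": 0, "rz": 0},
  {"tx": 19, "ty": 4.8, "tz": 0, "rx": 0, "ry": 0, "rz": 0},
])

```text
time: 13.23
position: [0.6048, -0.0899, 0.2959]
tool_rot: [0.755, 0.656, 0.0, 0.0]
ft_force: [-0.4, 0.8, -0.6]
grip_width: 0.0701
```

Call:
send_rows([
  {"tx": 3.5, "ty": 0.9, "tz": 0, "rx": 0, "ry": 0, "rz": 0},
  {"tx": 6.5, "ty": 1.6, "tz": 0.5, "rx": 0, "ry": 0, "rz": 0},
  {"tx": 8.3, "ty": 2.1, "tz": 1.5, "rx": 0, "ry": 0, "rz": 0},
  {"tx": 8.3, "ty": 2.1, "tz": 2, "rx": 0, "ry": 0, "rz": 0},
  {"tx": 8.3, "ty": 2.1, "tz": 2, "rx": 0, "ry": 0, "rz": 0},
])

```text
time: 13.65
position: [0.6359, -0.0111, 0.2741]
tool_rot: [0.754, 0.657, -0.001, -0.001]
ft_force: [-1.2, -1.1, -0.6]
grip_width: 0.0703
```

Call:
send_rows([
  {"tx": 0, "ty": 0, "tz": 0, "rx": 0, "ry": 0, "rz": 0},
  {"tx": 0, "ty": 0, "tz": 0, "rx": 0, "ry": 0, "rz": 0},
])

```text
time: 13.82
position: [0.6368, -0.0136, 0.276]
tool_rot: [0.755, 0.656, -0.0, 0.0]
ft_force: [-0.0, 0.0, 0.2]
grip_width: 0.07
```

```bash
python3 -c "
from h import *
go(.638,-.0125,.184,82)
c=robot.camera('wrist'); cv2.imwrite('pics/w7.png',c['color'][:,:,::-1])
c=robot.camera('scene'); cv2.imwrite('pics/s7.png',c['color'][:,:,::-1])
P=cloud(c); b=P[(P[:,0]>.55)&(P[:,0]<.72)&(P[:,1]>-.12)&(P[:,1]<.1)&(P[:,2]>.195)&(P[:,2]<.21)]
print(len(b), b.mean(0))"
```

```text
t 13.82 pos [ 0.6368 -0.0136  0.276 ] T [0.13 0.1  9.2 ] R [ 0.0004  0.0005 -0.0009] rows 3.0 w 0.07 F [-0.   0.   0.2]
322 [ 0.64070764 -0.01349396  0.20131019]
```

View pics/w7.png

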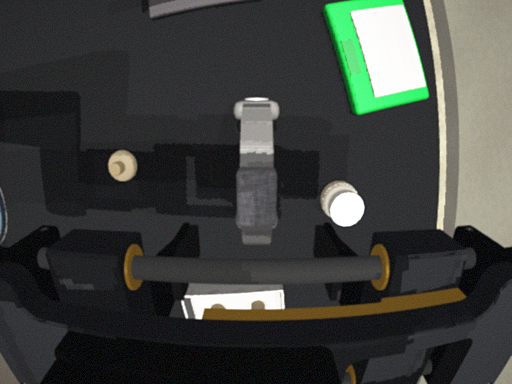

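View pics/s7.png

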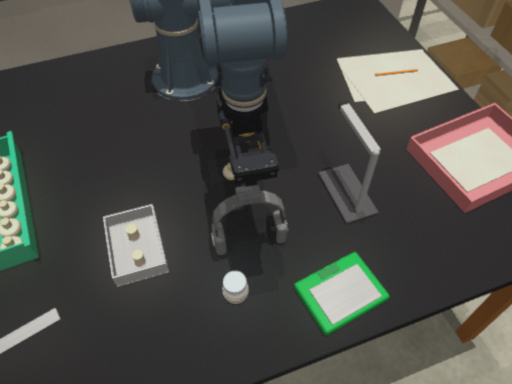

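The crown block, at columns 237 to 277 and centred on 257, is square between the fingers. I'll descend to about z = 0.185.

Call:
send_rows([
  {"tx": 0.1, "ty": 0.1, "tz": 2, "rx": 0, "ry": 0, "rz": 0},
  {"tx": 0.1, "ty": 0.1, "tz": 4.5, "rx": 0, "ry": 0, "rz": 0},
  {"tx": 0.1, "ty": 0.1, "tz": 7, "rx": 0, "ry": 0, "rz": 0},
  {"tx": 0.1, "ty": 0.1, "tz": 8.5, "rx": 0, "ry": 0, "rz": 0},
  {"tx": 0.1, "ty": 0.1, "tz": 9.1, "rx": 0, "ry": 0, "rz": 0},
])

```text
time: 14.33
position: [0.6364, -0.0123, 0.1822]
tool_rot: [0.755, 0.656, -0.001, -0.002]
ft_force: [0.2, -0.0, 0.5]
grip_width: 0.0701
```

Call:
send_rows([
  {"tx": 0, "ty": 0, "tz": 0, "rx": 0, "ry": 0, "rz": 0},
  {"tx": 0, "ty": 0, "tz": 0, "rx": 0, "ry": 0, "rz": 0},
  {"tx": 0, "ty": 0, "tz": 0, "rx": 0, "ry": 0, "rz": 0},
])

```text
time: 14.58
position: [0.6393, -0.0119, 0.1862]
tool_rot: [0.755, 0.656, 0.001, 0.001]
ft_force: [0.7, 0.2, 0.7]
grip_width: 0.0698
```

```bash
python3 -c "
from h import *
go(.638,-.0125,.184,82)"
```

```text
t 14.58 pos [ 0.6393 -0.0119  0.1862] T [-0.07 -0.12  0.22] R [0.0032 0.0001 0.0001] rows 1.0 w 0.0698 F [0.7 0.2 0.7]
```

Call:
send_rows([
  {"tx": 0, "ty": -0.1, "tz": 0.1, "rx": 0, "ry": 0, "rz": 0},
  {"tx": 0, "ty": -0.1, "tz": 0.1, "rx": 0, "ry": 0, "rz": 0},
  {"tx": 0, "ty": -0.1, "tz": 0.1, "rx": 0, "ry": 0, "rz": 0},
  {"tx": 0, "ty": -0.1, "tz": 0.1, "rx": 0, "ry": 0, "rz": 0},
  {"tx": 0, "ty": -0.1, "tz": 0.1, "rx": 0, "ry": 0, "rz": 0},
], claw=2.5, squeeze=35)

```text
time: 15.0
position: [0.6373, -0.0112, 0.1839]
tool_rot: [0.754, 0.656, 0.0, 0.0]
ft_force: [-0.3, -0.0, 1.0]
grip_width: 0.0448
```

Call:
send_rows([
  {"tx": 0, "ty": 0, "tz": 0, "rx": 0, "ry": 0, "rz": 0},
  {"tx": 0, "ty": 0, "tz": 0, "rx": 0, "ry": 0, "rz": 0},
  {"tx": 0, "ty": 0, "tz": 0, "rx": 0, "ry": 0, "rz": 0},
  {"tx": 0, "ty": 0, "tz": 0, "rx": 0, "ry": 0, "rz": 0},
  {"tx": 0, "ty": 0, "tz": 0, "rx": 0, "ry": 0, "rz": 0},
])

```text
time: 15.42
position: [0.6371, -0.0112, 0.1836]
tool_rot: [0.755, 0.656, 0.0, -0.0]
ft_force: [-0.3, -0.4, 0.5]
grip_width: 0.0336
```

Call:
send_rows([
  {"tx": 0, "ty": 0, "tz": -0.3, "rx": 0, "ry": 0, "rz": 0},
  {"tx": 0, "ty": 0, "tz": -0.8, "rx": 0, "ry": 0, "rz": 0},
  {"tx": 0, "ty": 0, "tz": -1.5, "rx": 0, "ry": 0, "rz": 0},
  {"tx": 0, "ty": 0, "tz": -2.3, "rx": 0, "ry": 0, "rz": 0},
  {"tx": 0, "ty": 0, "tz": -3, "rx": 0, "ry": 0, "rz": 0},
])

```text
time: 15.83
position: [0.6373, -0.0113, 0.2145]
tool_rot: [0.754, 0.656, 0.0, 0.0]
ft_force: [0.8, 0.4, -2.7]
grip_width: 0.0339
```

```bash
python3 -c "
from h import *
go(.578,.271,.45,90)"
```

```text
t 15.83 pos [ 0.6373 -0.0113  0.2145] T [ 27.13  -9.77 -23.56] R [ 6.000e-04  1.000e-04 -1.389e-01] rows 9.0 w 0.0339 F [ 0.8  0.4 -2.7]
```

Call:
send_rows([
  {"tx": 0, "ty": 0, "tz": -2, "rx": 0, "ry": 0, "rz": -0.02},
  {"tx": 0, "ty": 0, "tz": -4.5, "rx": 0, "ry": 0, "rz": -0.05},
  {"tx": 0, "ty": 0, "tz": -7, "rx": 0, "ry": 0, "rz": -0.08},
  {"tx": 0, "ty": 0, "tz": -9.5, "rx": 0, "ry": 0, "rz": -0.11},
  {"tx": 0, "ty": 0, "tz": -12, "rx": 0, "ry": 0, "rz": -0.139},
])

```text
time: 16.25
position: [0.6369, -0.0112, 0.3356]
tool_rot: [0.707, 0.708, 0.0, 0.0]
ft_force: [-0.4, -0.3, -2.6]
grip_width: 0.0337
```

Call:
send_rows([
  {"tx": 0, "ty": 0, "tz": -2.5, "rx": 0, "ry": 0, "rz": 0},
  {"tx": 0, "ty": 0, "tz": -5, "rx": 0, "ry": 0, "rz": 0},
  {"tx": 0, "ty": 0, "tz": -7.5, "rx": 0, "ry": 0, "rz": 0},
  {"tx": 0, "ty": 0, "tz": -10, "rx": 0, "ry": 0, "rz": 0},
  {"tx": 0, "ty": 0, "tz": -11.5, "rx": 0, "ry": 0, "rz": 0},
])

```text
time: 16.67
position: [0.6375, -0.0113, 0.4529]
tool_rot: [0.707, 0.707, 0.002, 0.002]
ft_force: [-0.3, -0.8, -2.5]
grip_width: 0.0336
```

```bash
python3 -c "
from h import *
go(.578,.271,.45,90)
c=robot.camera('scene'); cv2.imwrite('pics/s8.png',c['color'][:,:,::-1])"
```

```text
t 16.67 pos [ 0.6375 -0.0113  0.4529] T [28.23 -5.95  0.23] R [0.0056 0.0011 0.    ] rows 7.0 w 0.0336 F [-0.3 -0.8 -2.5]
```

View pics/s8.png

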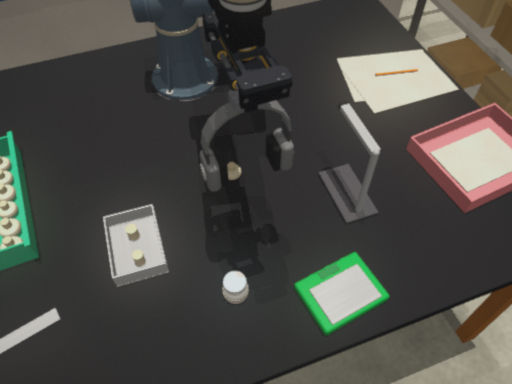

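The defenders hang level at (248, 130). I'll move across over the bar.

Call:
send_rows([
  {"tx": 1.5, "ty": -0.4, "tz": 0, "rx": 0, "ry": 0, "rz": 0},
  {"tx": 4, "ty": -1, "tz": 0, "rx": 0, "ry": 0, "rz": 0},
  {"tx": 7, "ty": -2, "tz": 0, "rx": 0, "ry": 0, "rz": 0},
  {"tx": 10, "ty": -3, "tz": 0, "rx": 0, "ry": 0, "rz": 0},
  {"tx": 13, "ty": -4, "tz": 0, "rx": 0, "ry": 0, "rz": 0},
])

```text
time: 17.13
position: [0.5952, 0.1206, 0.4468]
tool_rot: [0.707, 0.707, -0.001, -0.002]
ft_force: [-0.1, -0.0, -2.2]
grip_width: 0.0337
```

Call:
send_rows([
  {"tx": 3, "ty": -0.6, "tz": 0, "rx": 0, "ry": 0, "rz": 0},
  {"tx": 6, "ty": -1.2, "tz": 0, "rx": 0, "ry": 0, "rz": 0},
  {"tx": 9, "ty": -1.7, "tz": 0, "rx": 0, "ry": 0, "rz": 0},
  {"tx": 12, "ty": -1.9, "tz": 0, "rx": 0, "ry": 0, "rz": 0},
  {"tx": 14, "ty": -1.9, "tz": 0, "rx": 0, "ry": 0, "rz": 0},
])

```text
time: 17.55
position: [0.5755, 0.2625, 0.447]
tool_rot: [0.706, 0.708, -0.001, -0.002]
ft_force: [0.3, -0.1, -2.2]
grip_width: 0.0338
```

Call:
send_rows([
  {"tx": 1.2, "ty": 0, "tz": 0, "rx": 0, "ry": 0, "rz": 0},
  {"tx": 1.2, "ty": 0, "tz": 0, "rx": 0, "ry": 0, "rz": 0},
  {"tx": 1.2, "ty": 0, "tz": 0, "rx": 0, "ry": 0, "rz": 0},
])

```text
time: 17.8
position: [0.5774, 0.2707, 0.4474]
tool_rot: [0.707, 0.707, -0.001, -0.0]
ft_force: [-0.5, 0.2, -3.3]
grip_width: 0.0339
```

```bash
python3 -c "
from h import *
go(.578,.271,.25,90)
for n in ['scene','top']:
  c=robot.camera(n); cv2.imwrite(f'pics/{n}9.png',c['color'][:,:,::-1])
  P=cloud(c)
  for zl,zh in [(.25,.3),(.3,.36)]:
    b=P[(P[:,0]>.5)&(P[:,0]<.66)&(P[:,1]>.15)&(P[:,1]<.4)&(P[:,2]>zl)&(P[:,2]<zh)]
    print(n,len(b),b.min(0).round(3),b.max(0).round(3))
"
```

```text
t 17.8 pos [0.5774 0.2707 0.4474] T [ 0.06  0.1  19.74] R [-0.0021  0.0017  0.001 ] rows 5.0 w 0.0339 F [-0.5  0.2 -3.3]
scene 537 [0.553 0.179 0.267] [0.608 0.353 0.3  ]
scene 1377 [0.552 0.179 0.3  ] [0.609 0.353 0.36 ]
top 158 [0.549 0.179 0.274] [0.604 0.339 0.3  ]
top 712 [0.55  0.178 0.3  ] [0.607 0.337 0.359]
```

View pics/scene9.png

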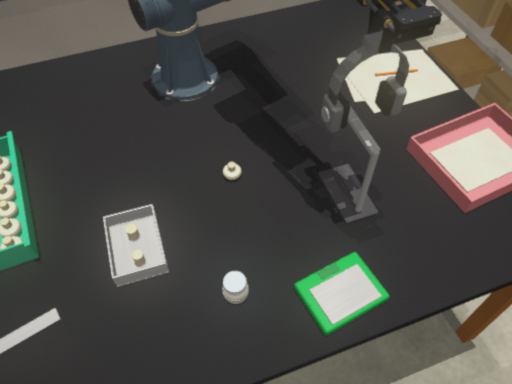

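View pics/top9.png

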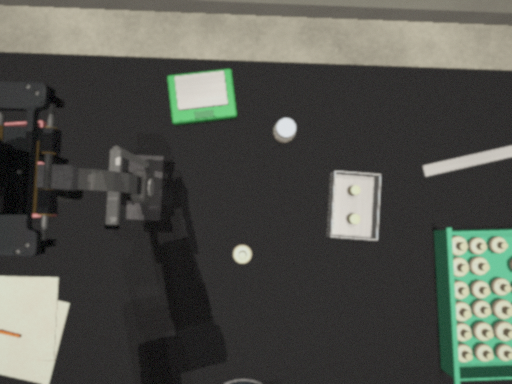

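The ear defenders, spanning y 0.179 to 0.353, straddle the bar at y = 0.271. I'll lower most of the way with a 3 mm shift.

Call:
send_rows([
  {"tx": 0.3, "ty": 0, "tz": 1, "rx": 0, "ry": 0, "rz": 0},
  {"tx": 0.3, "ty": 0, "tz": 2.5, "rx": 0, "ry": 0, "rz": 0},
  {"tx": 0.3, "ty": 0, "tz": 4.5, "rx": 0, "ry": 0, "rz": 0},
  {"tx": 0.3, "ty": 0, "tz": 6.5, "rx": 0, "ry": 0, "rz": 0},
  {"tx": 0.3, "ty": 0, "tz": 8.5, "rx": 0, "ry": 0, "rz": 0},
])

```text
time: 18.32
position: [0.5781, 0.2724, 0.3622]
tool_rot: [0.708, 0.706, -0.0, -0.0]
ft_force: [-0.3, -0.9, -2.6]
grip_width: 0.0336
```

Call:
send_rows([
  {"tx": 0, "ty": 0, "tz": 2, "rx": 0, "ry": 0, "rz": 0},
  {"tx": 0, "ty": 0, "tz": 4, "rx": 0, "ry": 0, "rz": 0},
  {"tx": 0, "ty": 0, "tz": 6, "rx": 0, "ry": 0, "rz": 0},
  {"tx": 0, "ty": 0, "tz": 7.5, "rx": 0, "ry": 0, "rz": 0},
  {"tx": 0, "ty": 0, "tz": 8.5, "rx": 0, "ry": 0, "rz": 0},
])

```text
time: 18.73
position: [0.5771, 0.2722, 0.2758]
tool_rot: [0.708, 0.706, -0.002, -0.001]
ft_force: [-0.7, 0.2, -1.7]
grip_width: 0.0335
```

Call:
send_rows([
  {"tx": 0, "ty": 0, "tz": 0, "rx": 0, "ry": 0, "rz": 0},
  {"tx": 0, "ty": 0, "tz": 0, "rx": 0, "ry": 0, "rz": 0},
  {"tx": 0, "ty": 0, "tz": 0, "rx": 0, "ry": 0, "rz": 0},
])

```text
time: 18.98
position: [0.579, 0.2736, 0.2797]
tool_rot: [0.707, 0.707, 0.001, 0.001]
ft_force: [0.2, 1.1, -1.8]
grip_width: 0.0337
```

```bash
python3 -c "
from h import *
go(.578,.271,.245,90)
for n in ['scene']:
  c=robot.camera(n); cv2.imwrite(f'pics/{n}10.png',cv2.resize(c['color'][20:260,270:512,::-1],None,fx=2.4,fy=2.4))
"
```

```text
t 18.98 pos [0.579  0.2736 0.2797] T [-0.27 -0.11  3.47] R [ 0.0023 -0.0006 -0.0006] rows 1.0 w 0.0337 F [ 0.2  1.1 -1.8]
```

View pics/scene10.png

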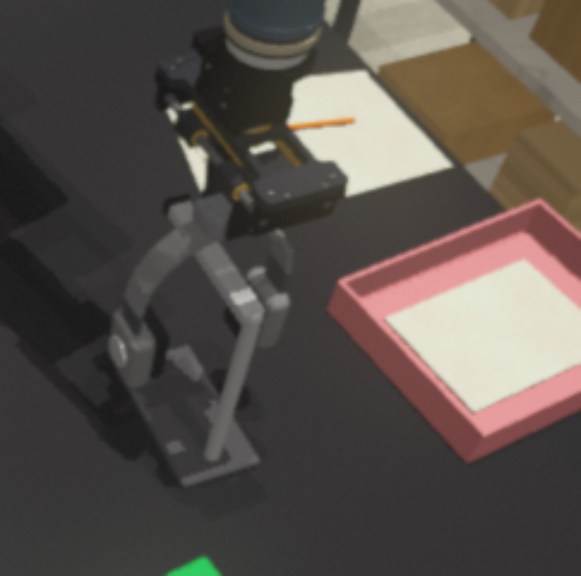

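The headband is astride the bar, with one cup on each side of the post. I'll lower it slowly now.

Call:
send_rows([
  {"tx": 0, "ty": 0, "tz": 0.5, "rx": 0, "ry": 0, "rz": 0},
  {"tx": 0, "ty": 0, "tz": 1.1, "rx": 0, "ry": 0, "rz": 0},
  {"tx": 0, "ty": 0, "tz": 1.7, "rx": 0, "ry": 0, "rz": 0},
  {"tx": 0, "ty": 0, "tz": 2.2, "rx": 0, "ry": 0, "rz": 0},
  {"tx": 0, "ty": 0, "tz": 2.4, "rx": 0, "ry": 0, "rz": 0},
])

```text
time: 19.45
position: [0.5773, 0.2736, 0.2531]
tool_rot: [0.707, 0.707, -0.001, -0.001]
ft_force: [-1.1, -0.0, -2.9]
grip_width: 0.0338
```

Call:
send_rows([
  {"tx": 0, "ty": 0, "tz": 0.1, "rx": 0, "ry": 0, "rz": 0},
  {"tx": 0, "ty": 0, "tz": 0.2, "rx": 0, "ry": 0, "rz": 0},
  {"tx": 0, "ty": 0, "tz": 0.3, "rx": 0, "ry": 0, "rz": 0},
  {"tx": 0, "ty": 0, "tz": 0.4, "rx": 0, "ry": 0, "rz": 0},
  {"tx": 0, "ty": 0, "tz": 0.4, "rx": 0, "ry": 0, "rz": 0},
])

```text
time: 19.87
position: [0.5781, 0.2738, 0.2505]
tool_rot: [0.707, 0.707, 0.0, 0.0]
ft_force: [0.2, 0.7, -2.4]
grip_width: 0.0334
```

Call:
send_rows([
  {"tx": 0, "ty": 0, "tz": 0.1, "rx": 0, "ry": 0, "rz": 0},
  {"tx": 0, "ty": 0, "tz": 0.2, "rx": 0, "ry": 0, "rz": 0},
  {"tx": 0, "ty": 0, "tz": 0.2, "rx": 0, "ry": 0, "rz": 0},
  {"tx": 0, "ty": 0, "tz": 0.2, "rx": 0, "ry": 0, "rz": 0},
  {"tx": 0, "ty": 0, "tz": 0.2, "rx": 0, "ry": 0, "rz": 0},
])

```text
time: 20.28
position: [0.5781, 0.2738, 0.2486]
tool_rot: [0.707, 0.707, 0.0, 0.0]
ft_force: [-0.2, -0.5, -2.4]
grip_width: 0.0343
```

Call:
send_rows([
  {"tx": 0, "ty": 0, "tz": 0.1, "rx": 0, "ry": 0, "rz": 0},
  {"tx": 0, "ty": 0, "tz": 0.2, "rx": 0, "ry": 0, "rz": 0},
  {"tx": 0, "ty": 0, "tz": 0.2, "rx": 0, "ry": 0, "rz": 0},
  {"tx": 0, "ty": 0, "tz": 0.2, "rx": 0, "ry": 0, "rz": 0},
])

```text
time: 20.62
position: [0.578, 0.2737, 0.2464]
tool_rot: [0.707, 0.707, -0.0, -0.0]
ft_force: [-1.0, 0.0, -2.9]
grip_width: 0.0342
```

Call:
send_rows([
  {"tx": 0, "ty": 0, "tz": 0.1, "rx": 0, "ry": 0, "rz": 0},
  {"tx": 0, "ty": 0, "tz": 0.1, "rx": 0, "ry": 0, "rz": 0},
  {"tx": 0, "ty": 0, "tz": 0.1, "rx": 0, "ry": 0, "rz": 0},
  {"tx": 0, "ty": 0, "tz": 0.1, "rx": 0, "ry": 0, "rz": 0},
])

```text
time: 20.95
position: [0.5781, 0.2738, 0.2455]
tool_rot: [0.707, 0.707, 0.0, 0.0]
ft_force: [0.4, 0.1, -2.8]
grip_width: 0.0338
```

Call:
send_rows([
  {"tx": 0, "ty": 0, "tz": 0.1, "rx": 0, "ry": 0, "rz": 0},
  {"tx": 0, "ty": 0, "tz": 0.1, "rx": 0, "ry": 0, "rz": 0},
  {"tx": 0, "ty": 0, "tz": 0.1, "rx": 0, "ry": 0, "rz": 0},
  {"tx": 0, "ty": 0, "tz": 0.1, "rx": 0, "ry": 0, "rz": 0},
])

```text
time: 21.28
position: [0.5782, 0.2738, 0.2446]
tool_rot: [0.707, 0.707, 0.0, 0.0]
ft_force: [1.0, 0.5, -2.3]
grip_width: 0.0334
```

```bash
python3 -c "
from h import *
go(.578,.271,.245,90)
for n in ['scene']:
  c=robot.camera(n); cv2.imwrite(f'pics/{n}11.png',cv2.resize(c['color'][20:260,270:512,::-1],None,fx=2.4,fy=2.4))
"
```

```text
t 21.28 pos [0.5782 0.2738 0.2446] T [-0.28 -0.02 -0.04] R [ 0.0002 -0.0001 -0.    ] rows 1.0 w 0.0334 F [ 1.   0.5 -2.3]
```

View pics/scene11.png

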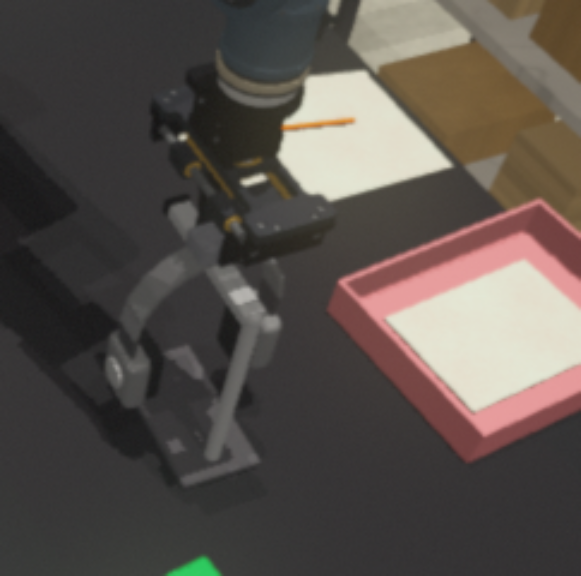

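No contact shows in the force reading yet. I'll go on in 1 mm steps.

Call:
send_rows([
  {"tx": 0, "ty": 0, "tz": 0.1, "rx": 0, "ry": 0, "rz": 0},
  {"tx": 0, "ty": 0, "tz": 0.1, "rx": 0, "ry": 0, "rz": 0},
  {"tx": 0, "ty": 0, "tz": 0.1, "rx": 0, "ry": 0, "rz": 0},
])

```text
time: 21.58
position: [0.5782, 0.2738, 0.2446]
tool_rot: [0.707, 0.707, 0.0, 0.0]
ft_force: [-2.3, -0.7, 4.5]
grip_width: 0.0336
```

Call:
send_rows([
  {"tx": 0, "ty": 0, "tz": 0.1, "rx": 0, "ry": 0, "rz": 0},
  {"tx": 0, "ty": 0, "tz": 0.1, "rx": 0, "ry": 0, "rz": 0},
  {"tx": 0, "ty": 0, "tz": 0.1, "rx": 0, "ry": 0, "rz": 0},
])

```text
time: 21.83
position: [0.5782, 0.2738, 0.2446]
tool_rot: [0.707, 0.707, 0.001, 0.0]
ft_force: [-2.8, -0.3, 8.5]
grip_width: 0.0337
```

Contact at z = 0.2446: the wrist force went from -2.5 to +8.5 N. I'll ease off 1 mm and release.

Call:
send_rows([
  {"tx": 0, "ty": 0, "tz": -0.1, "rx": 0, "ry": 0, "rz": 0},
  {"tx": 0, "ty": 0, "tz": -0.1, "rx": 0, "ry": 0, "rz": 0},
])

```text
time: 22.0
position: [0.5782, 0.2738, 0.2446]
tool_rot: [0.707, 0.707, 0.0, 0.0]
ft_force: [-2.4, -1.2, 6.1]
grip_width: 0.0339
```

Call:
send_rows([
  {"tx": 0, "ty": 0, "tz": 0, "rx": 0, "ry": 0, "rz": 0},
  {"tx": 0, "ty": 0, "tz": 0, "rx": 0, "ry": 0, "rz": 0},
  {"tx": 0, "ty": 0, "tz": 0, "rx": 0, "ry": 0, "rz": 0},
], claw=3.9)

```text
time: 22.25
position: [0.5782, 0.2738, 0.243]
tool_rot: [0.707, 0.707, -0.0, -0.0]
ft_force: [0.0, 0.3, -0.5]
grip_width: 0.0384
```

```bash
python3 -c "
from h import *
go(.578,.271,.245,90)
for n in ['scene']:
  c=robot.camera(n); cv2.imwrite(f'pics/{n}12.png',cv2.resize(c['color'][20:260,270:512,::-1],None,fx=2.4,fy=2.4))
"
```

```text
t 22.25 pos [0.5782 0.2738 0.243 ] T [-0.28 -0.02 -0.2 ] R [-0.0002  0.0001 -0.    ] rows 1.0 w 0.0384 F [ 0.   0.3 -0.5]
```

View pics/scene12.png

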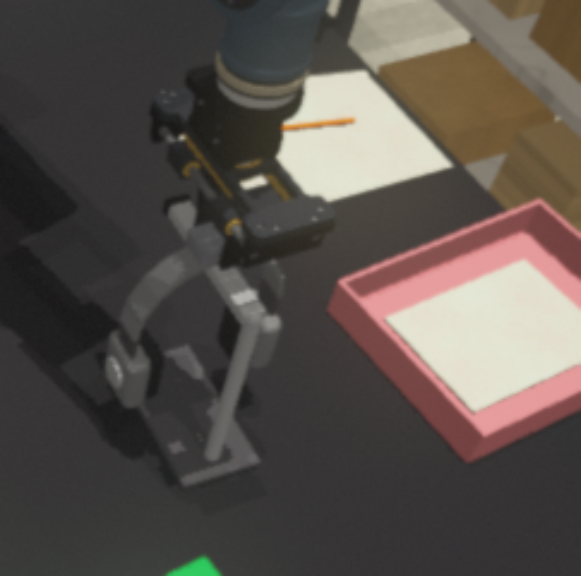

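The defenders rest on the bar and the wrist force is about zero. I'll open wider and rise straight up.

Call:
send_rows([
  {"tx": 0, "ty": 0, "tz": 0, "rx": 0, "ry": 0, "rz": 0},
  {"tx": 0, "ty": 0, "tz": 0, "rx": 0, "ry": 0, "rz": 0},
  {"tx": 0, "ty": 0, "tz": 0, "rx": 0, "ry": 0, "rz": 0},
  {"tx": 0, "ty": 0, "tz": 0, "rx": 0, "ry": 0, "rz": 0},
  {"tx": 0, "ty": 0, "tz": -0.5, "rx": 0, "ry": 0, "rz": 0},
], claw=6.5)

```text
time: 22.72
position: [0.5774, 0.2735, 0.2476]
tool_rot: [0.707, 0.707, -0.001, -0.001]
ft_force: [-0.4, 0.2, -0.2]
grip_width: 0.0619
```

Call:
send_rows([
  {"tx": 0, "ty": 0, "tz": -1, "rx": 0, "ry": 0, "rz": 0},
  {"tx": 0, "ty": 0, "tz": -3, "rx": 0, "ry": 0, "rz": 0},
  {"tx": 0, "ty": 0, "tz": -6, "rx": 0, "ry": 0, "rz": 0},
  {"tx": 0, "ty": 0, "tz": -9, "rx": 0, "ry": 0, "rz": 0},
  {"tx": 0, "ty": 0, "tz": -12, "rx": 0, "ry": 0, "rz": 0},
])

```text
time: 23.13
position: [0.578, 0.2737, 0.371]
tool_rot: [0.707, 0.707, 0.0, 0.0]
ft_force: [0.7, -0.2, -0.4]
grip_width: 0.0646
```

Call:
send_rows([
  {"tx": 0, "ty": -2, "tz": 0, "rx": 0, "ry": 0, "rz": 0},
  {"tx": 0, "ty": -5, "tz": 0, "rx": 0, "ry": 0, "rz": 0},
  {"tx": 0, "ty": -8, "tz": 0, "rx": 0, "ry": 0, "rz": 0},
  {"tx": 0, "ty": -10, "tz": 0, "rx": 0, "ry": 0, "rz": 0},
  {"tx": 0, "ty": -10, "tz": 0, "rx": 0, "ry": 0, "rz": 0},
])

```text
time: 23.55
position: [0.4739, 0.274, 0.3703]
tool_rot: [0.706, 0.708, -0.0, -0.001]
ft_force: [0.7, 0.7, 0.4]
grip_width: 0.0648
```

```bash
python3 -c "
from h import *
go(.578,.271,.245,90)
def sel(p,x,y,z): return p[(p[:,0]>x[0])&(p[:,0]<x[1])&(p[:,1]>y[0])&(p[:,1]<y[1])&(p[:,2]>z[0])&(p[:,2]<z[1])]
def rect(n,name,p):
    if len(p)<4: print(n,name,len(p)); return
    r=cv2.minAreaRect(p[:,:2].astype(np.float32)*1000); print(n,name,len(p),np.round(r[0],1),np.round(r[1],1),round(r[2],1),'zmed',np.median(p[:,2]).round(4))
for n in ['scene','top']:
  c=robot.camera(n); cv2.imwrite(f'pics/{n}13.png',cv2.resize(c['color'][:,:,::-1],None,fx=1.5,fy=1.5))
  p=cloud(c)
  rect(n,'block',sel(p,(.53,.63),(.2,.34),(.255,.275)))
  rect(n,'ear',sel(p,(.5,.66),(.14,.4),(.07,.225)))
  rect(n,'tray',sel(p,(.45,.7),(-.37,-.18),(.042,.06)))
  rect(n,'s1',sel(p,(.5,.565),(-.31,-.235),(.03,.06)))
  rect(n,'s2',sel(p,(.575,.635),(-.31,-.235),(.03,.06)))
  rect(n,'mush',sel(p,(.38,.48),(-.05,.05),(.008,.06)))
  rect(n,'jar',sel(p,(.7,.83),(-.15,-.03),(.05,.07)))
"
```

```text
t 23.55 pos [0.4739 0.274  0.3703] T [-0.32 10.42 12.51] R [-0.0012 -0.0004  0.002 ] rows 4.0 w 0.0648 F [0.7 0.7 0.4]
scene block 303 [579.5 270.9] [49.7 36.2] 89.1 zmed 0.2621
scene ear 1576 [580. 271.] [137.8 165. ] 34.9 zmed 0.1304
scene tray 424 [ 564.2 -272.7] [120.3 173.8] 87.4 zmed 0.0446
scene s1 111 [ 529.9 -272.2] [27.7 26.3] 47.0 zmed 0.0394
scene s2 107 [ 603.9 -272.8] [25.5 24.3] 44.3 zmed 0.0397
scene mush 244 [435.   11.9] [46.8 43.4] 84.9 zmed 0.0242
scene jar 420 [755.5 -88.9] [48.8 49.1] 9.6 zmed 0.0598
top block 475 [579.2 271.2] [49.  33.8] 88.9 zmed 0.2631
top ear 1028 [578.6 270.7] [132.7 165.3] 33.6 zmed 0.1536
top tray 354 [ 563.7 -272.6] [121. 170.] 87.2 zmed 0.0442
top s1 98 [ 529.1 -271.9] [23.  26.9] 1.5 zmed 0.0395
top s2 85 [ 603.2 -272.3] [23.1 24. ] 2.8 zmed 0.0397
top mush 279 [431.8  12.2] [47.5 47. ] 48.2 zmed 0.0243
top jar 308 [753.9 -88.1] [48.5 47.5] 1.4 zmed 0.0601
```

View pics/scene13.png

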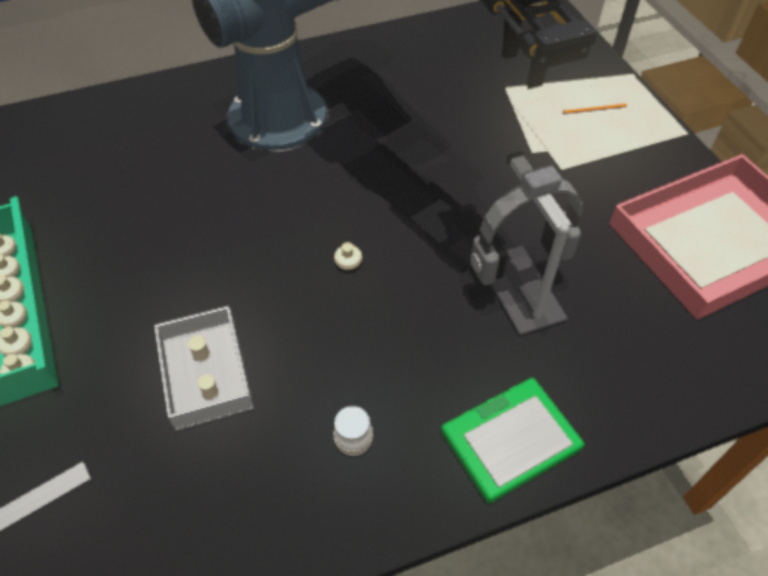

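View pics/top13.png

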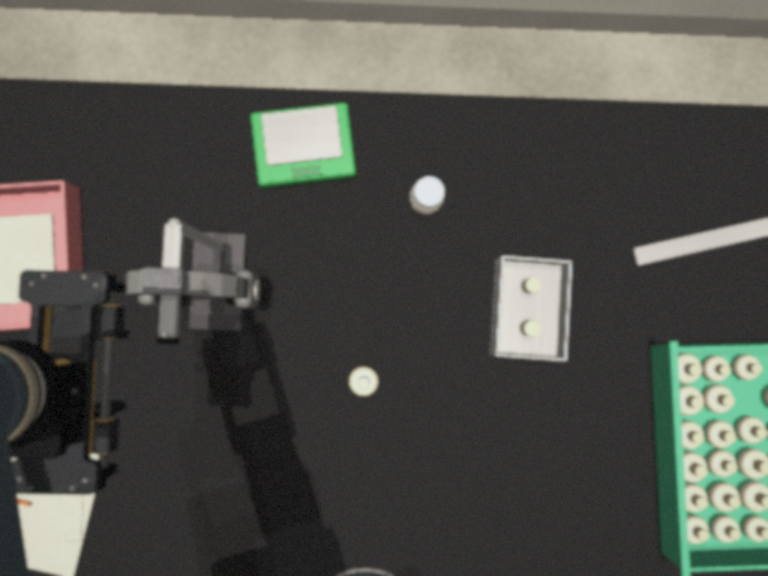

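The pictures show the defenders astride the bar, with the block at about (540, 180) in the scene view. Both stalks are in the tray at (198, 347) and (207, 386), and the mushroom and jar are unmoved. I'll hand in.

```bash
python3 -c "
from h import *
print(robot.hand_in()); print(robot.get_obs()['time'])"
```

```text
the job is handed in; nothing more can be done
None
the job is handed in; nothing more can be done
```

The bench is clear and the job is handed in at about 24 s of the 72 s; the hand-in itself gives no verdict.

- **Stalks:** both are upright in the scrap tray, about 34 and 40 mm from its centre along its length and within 1 mm of the middle across it.
- **Ear defenders:** they hang astride the bar, one cup on each side. The crown is within about 2 mm of mid-bar along and across it, square to the bar within about 1°, with its block top at 0.262–0.263 m. That puts the underside at about 0.236 m, which is bar height. Lowering went in 1 mm steps, and the highest wrist force I read at contact was 8.5 N.
- **Mushroom and jar:** both measured within about 1 mm of their starting places.
- **Robot:** the gripper is well clear of everything, with wrist force near zero.

None of my last checks failed or disagreed. I did not measure the force of the hanging defenders on the bar or their stillness directly. I infer both from them staying in place in the pictures after release.

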